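# Close the ring mould on its dowels and hold it shut

## Task

Get the two-part ring mould ready for its clamp: set the brass core in the round pocket of the dark lower half, knob up and flat on the bottom, and let go of it. Then fit the aluminium cover over both dowels, either way round, press it fully shut against its springs, and finish while still holding it pressed shut with the gripper. Leave the salt shaker, the egg timer and the espresso cup where they stand.

Things in the scene. Friction and masses are not known exactly. Their poses are not given: they have to be found in the camera images.
- mould_base: lower half of the mould, dark steel plate 92 (x) x 150 (y) x 24 mm on 4 mm rubber feet, top face at z = 28; fixed. Origin: centre of the underside of the feet, z up. In the middle of the top a round pocket, 60 mm across, 12 mm deep. Two steel dowels at y = +58 and -58, 10 mm thick, 30 mm above the top face, the last 8 mm tapered to 4 mm
- pocket (a point): centre of the pocket's floor, 16 mm above the base's origin, where the core's origin comes to lie
- dowel_a (a point): tip of the dowel at y = +58 of the base, 58 mm above its origin
- dowel_b (a point): tip of the dowel at y = -58 of the base, 58 mm above its origin
- sleeves (a joint): the two orange sleeves (20 mm across) round the dowels, one sprung part; 0 = up, standing 8 mm above the base's top face; grows as they are pressed down; 0.008 = flush, mould shut (stop at 0.010). Together they push up with 8 N when up and 12 N when flush: the cover's weight alone does not press them down
- core: brass core, 0.10 to 0.16 kg: round flange 56 mm across and 10 mm thick with a knob 22 mm across and 18 mm tall in the middle of its upper face, total height 28 mm. Origin: centre of the flange's flat underside, z towards the knob. It starts standing on the worktop, knob up
- cover: upper half, aluminium, 0.28 to 0.56 kg: plate 92 (x) x 150 (y) x 30 mm, two 13 mm holes right through at y = +58 and -58 for the dowels; below, in the middle, a 43 mm wide, 24 mm deep cavity for the knob. Origin: centre of the plate's underside, z up. Starts flat on the worktop, grip up. On the raised sleeves its origin lies 36 mm above the base's origin; shut, 28 mm
- cover_grip (a point): where to take the cover: in the wooden bar grip, 22 (x) x 70 (y) mm, that stands 40 mm up from the middle of its plate (top 70 mm above the cover's origin). This point is 56 mm above the cover's origin; pinch across the cover's x. The cover is the same either way round
- salt_shaker: salt shaker with grey top, 44 mm across, 90 mm high, origin at its underside; leave alone
- egg_timer: grey-green round egg timer, 69 mm across, 61 mm high, origin at its underside; leave alone
- cup_espresso: small white cup with handle, 62 x 88 mm, 50 mm high, origin at its underside; leave alone
Mind the look-alikes: they are no part of the job. Of the things that look like the core, take the one that is farthest to the robot's left at the start.

How it is judged:
By the outcome, as a careful person would: the job done as asked, in the order asked, and still so for the second after the job is handed in, while the arm keeps its last pose, push and grip.
It also fails if it takes over 54 s, if anything falls off the work surface, if the arm or the gripper's body presses on something with over 40 N, if the wrist force passes 120 N, or if a joint passes its speed limit or range.

## Robot

A 7-joint arm with a two-finger parallel gripper is mounted at the origin on a cart in front of the work surface, level with it; the furniture and walls round the work are solid. World frame = base frame: x ahead of the robot, y to its left, z up, the work surface at z = 0. Lengths are in mm, angles in rad, forces in N, time in s.
With the tool pointing down it reaches from about 425 to 875 mm from the base axis. Payload 8.4 kg.
Tool frame: the origin (TCP) lies midway between the tips of the shut fingers; the grasp point (between the pads) lies 19 mm behind it (arm.tcp_to_grasp is the distance from the TCP to the grasp point, in mm); z points along the fingers, y is the direction in which the jaws open and shut (so a half turn about z gives the same grasp; the last joint's range is limited). The gripper opens to 85 mm and grips with 20 to 120 N. Pads are 22 mm wide; open, the fingers measure 114 mm over their backs; the gripper's body (76 mm by 85 mm) begins 54 mm behind the grasp point. The pads swing forward as they close: fully open they stand 13 mm farther back than shut.
Start: joints at [-1.278, 0.333, 0.04, 1.465, -0.013, 1.343, -0.059], TCP at [248.202, 600.714, 196.908] pointing down, gripper open.
Joint ranges: [-2.58, 2.58], [-0.38, 2.09], [-1.3, 1.39], [0.25, 2.4], [-1.5, 4.64], [0.08, 2.09], [-2.65, 2.65]. Speed limits (rad/s): [2.22, 2.22, 2.79, 2.79, 3.14, 3.14, 3.14].

## Interface

Orientations are given as [roll, pitch, yaw] about the fixed x, y, z axes, in that order (R = Rz(yaw) Ry(pitch) Rx(roll)).
In Python, from workcell import arm gives the robot as it stands. The module is installed in compiled form; this text tells all that it offers.
- The arm moves only by the tool play_rows, never from a script. Its argument "targets" is a list of rows, each a list of 2 entries, a list of its own where there are three numbers: the shift along the world's x, y, z in m, then the turn about the world's z in rad. A call has 1 to 12 rows; each row is the pose to reach, as a shift and turn from the pose commanded when the call began; what a row does not reach only later rows make up. A row lasts 1/10 s, in which the tool goes at most 50 mm and 8.59 degrees, less where a joint would pass 70% of its speed; a pose out of reach is approached as far as the arm can. A call with a gripper value outside its range is refused whole. "claw" is the finger opening in m, from 0 to 0.0854, set as the call begins (left out, the last holds). The fingers move at their own pace and stop on an object; "grip_force" is the grip in N (left out, the last holds). Time passes only in rows, so rows that repeat a pose let the fingers close. It gives the time, the measured TCP pose, the force and the opening at its end, in the units of the state.
- arm.observe(): the state, without advancing time (a new reading comes with each control period).
- arm.grab_frame(name): name is "side" or "top"; returns a dict with "image" (384x512x3 uint8, blue, green, red), "fx", "fy", "cx", "cy" (pixels), "position" and "rotation" of the camera in the world. Camera axes: x right, y up, looking along -z (the intrinsics and any distortion apply to the point x, -y, -z); pixel columns grow to the right and rows downward; lengths in mm; the calibration is good to about 2 mm. A picture is of the moment at which its call begins. There is no depth.
- arm.sign_off(): hands the job in, once; it reports no verdict.
The state is a dict: "time_s": time; "qpos": joint angles; "qd": joint speeds; "joint_efforts": joint torques, N m; "eef_pos": TCP position; "orientation": TCP orientation; "force": force on the tool from outside, world axes, zero at the start; "torque": the same for the moment, N m; "gripper_width": opening from 0.0 (shut) to 1.0 (fully open).
Only numpy, scipy, OpenCV 4.12 (cv2) and the standard library are available. Lean on these libraries where they do the work, as an engineer would, in place of code of your own. Each camera call takes 0.05 s, during which the arm holds its last target. There are 200 camera calls.

## Working session

There is one attempt and no reset: what is moved stays moved. The work goes in short steps, Python scripts to look and compute and a tool call to move; the robot and the scene stay as the last step left them, time stands still between calls to the robot, and variables do not carry over. Pictures are saved under pics/ and viewed, about 8 in all and at most 12, crops included, and the job is handed in when it is done.

Besides the shell and the picture viewer there is one more tool, called as name([rows], argument=value, ...), one row to a line, values as JSON. play_rows: Moves the arm, as the interface text tells. Its arguments: {"type":"object","properties":{"targets":{"type":"array"},"claw":{"type":"number"},"grip_force":{"type":"number"}},"required":["targets"]}

```bash
mkdir -p pics; cat > h.py <<'E'
import numpy as np, cv2
from workcell import arm
def grab(n):
    f=arm.grab_frame(n); return f
def ray(f,u,v):
    d=np.array([(u-f['cx'])/f['fx'],-(v-f['cy'])/f['fy'],-1.0]); return np.array(f['position']),np.array(f['rotation'])@d
def onplane(f,u,v,z):
    p,d=ray(f,u,v); return p+d*(z-p[2])/d[2]
def proj(f,X):
    c=np.array(f['rotation']).T@(np.array(X,float)-np.array(f['position']))
    return np.array([f['cx']+f['fx']*c[0]/-c[2],f['cy']-f['fy']*c[1]/-c[2]])
def tri(fa,a,fb,b):
    p,d=ray(fa,*a);q,e=ray(fb,*b)
    s=np.linalg.lstsq(np.stack([d,-e],1),q-p,rcond=None)[0]
    A=p+d*s[0];B=q+e*s[1];return (A+B)/2,np.linalg.norm(A-B)
E
python3 - <<'E'
from h import *
for n in('top','side'):
    f=grab(n);cv2.imwrite(f'pics/{n}0.png',f['image']);print(n,{k:(np.round(v,3).tolist() if k!='image' else 0) for k,v in f.items()})
s=arm.observe();print(s)
E
```

```text
top {'image': 0, 'fx': 491.593, 'fy': 491.593, 'cx': 258.915, 'cy': 196.785, 'position': [291.422, 18.233, 1521.658], 'rotation': [0.193, 0.002, -1.588]}
side {'image': 0, 'fx': 453.78, 'fy': 453.78, 'cx': 256.824, 'cy': 201.63, 'position': [270.429, -971.936, 825.604], 'rotation': [0.949, -0.005, -0.296]}
{'time_s': 0.1, 'qpos': array([-1.27818843,  0.33386566,  0.03985358,  1.46614149, -0.0133565 ,
        1.34326038, -0.0585297 ]), 'qd': array([ 0.00045832, -0.0008629 , -0.00090679, -0.00235743,  0.0003728 ,
        0.00044646,  0.0013212 ]), 'joint_efforts': array([ 4.12084177e-03, -6.60016108e+01,  1.36996709e+00, -4.06467569e+01,
        1.69527135e-02,  9.08611226e-03,  8.62348315e-05]), 'eef_pos': array([248.07401666, 600.33654981, 196.11376354]), 'orientation': array([-3.14018877e+00,  1.31225434e-04,  2.74976857e+00]), 'force': array([ 0.21938717, -0.27044389, -0.92661357]), 'torque': array([-0.03709363,  0.06704857, -0.02105721]), 'gripper_width': 1.0001247856864453}
```

View pics/top0.png

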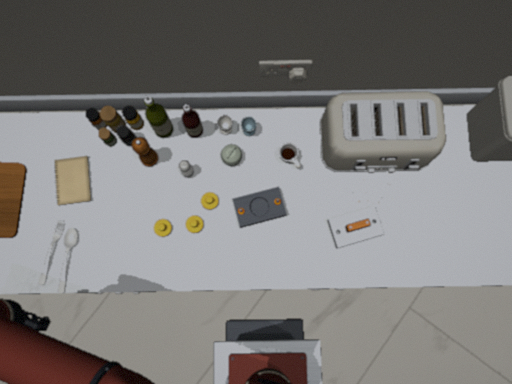

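View pics/side0.png

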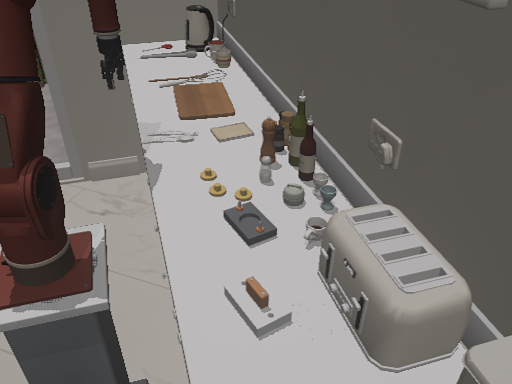

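The top view shows three brass, core-like pieces at (163,228), (194,224) and (209,200). In the side view they are near (208,174), (217,189) and (243,194). The base is at top (259,207) and the cover at (356,227). The robot's left (+y) is image left, so the core at top (163,228) is the one meant. I'll measure and confirm with a crop.

```bash
python3 - <<'E'
s=open('h.py').read()
s=s.replace("f=arm.grab_frame(n); return f","f=arm.grab_frame(n); f['rotation']=R.from_euler('xyz',f['rotation']).as_matrix() if np.size(f['rotation'])==3 else f['rotation']; return f").replace("import numpy","from scipy.spatial.transform import Rotation as R\nimport numpy",1)
s+='''
def blobs(m,amin=8):
    n,l,st,c=cv2.connectedComponentsWithStats(m.astype(np.uint8))
    return [(int(st[i,4]),c[i].round(1).tolist(),st[i,:4].tolist()) for i in range(1,n) if st[i,4]>=amin]
def hsv(f): return cv2.cvtColor(f['image'],cv2.COLOR_BGR2HSV)
'''
open('h.py','w').write(s)
E
python3 - <<'E'
from h import *
F={}
for n in('top','side'):
    f=F[n]=grab(n);h=hsv(f);H,S,V=h[...,0],h[...,1],h[...,2]
    for nm,m in(('yellow',(H>=18)&(H<=32)&(S>120)&(V>90)),('orange',(H<=16)&(H>=3)&(S>150)&(V>120)),('dark',(V<85))):
        roi=np.zeros(m.shape,bool)
        if n=='top': roi[185:260,140:400]=1
        else: roi[150:345,185:300]=1
        print(n,nm,blobs(m&roi,6))
t,s=F['top'],F['side']
a=t['image'][165:265,140:400];a=cv2.resize(a,None,fx=3,fy=3,interpolation=cv2.INTER_CUBIC)
b=s['image'][155:335,190:300];b=cv2.resize(b,None,fx=1.66,fy=1.66,interpolation=cv2.INTER_CUBIC)
im=np.zeros((600,780,3),np.uint8);im[:300]=a;im[300:300+min(300,b.shape[0]),:b.shape[1]]=b[:300]
c=cv2.resize(s['image'][155:215,195:265],None,fx=5,fy=5,interpolation=cv2.INTER_CUBIC);im[300:600,200:550]=c
cv2.imwrite('pics/crop1.png',im)
E
```

```text
top yellow [(212, [209.5, 200.5], [202, 193, 16, 16]), (7, [240.7, 212.4], [239, 212, 4, 2]), (220, [194.2, 223.7], [186, 216, 17, 17]), (217, [162.6, 227.4], [155, 220, 17, 16])]
top orange [(6, [242.8, 210.2], [242, 209, 3, 3]), (90, [358.1, 225.1], [348, 220, 21, 11])]
top dark [(12, [246.2, 196.9], [242, 196, 10, 3]), (165, [258.6, 205.2], [248, 196, 22, 22]), (10, [237.3, 199.4], [234, 198, 7, 4]), (103, [264.5, 219.2], [240, 211, 46, 16]), (7, [346.7, 229.3], [346, 227, 3, 5])]
side yellow []
side orange []
side dark [(89, [270.8, 154.6], [261, 150, 22, 15]), (107, [294.0, 160.5], [289, 154, 11, 13]), (9, [299.0, 173.0], [299, 169, 1, 9]), (52, [291.3, 202.6], [284, 198, 16, 8]), (353, [250.2, 232.8], [224, 212, 53, 34]), (84, [248.4, 215.9], [239, 213, 21, 9]), (112, [253.2, 294.4], [246, 282, 15, 25])]
```

View pics/crop1.png

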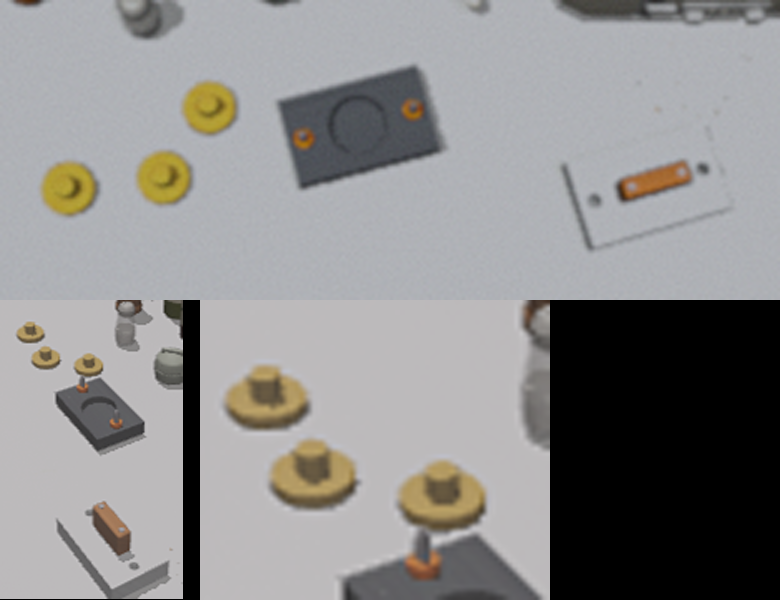

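```bash
python3 - <<'E'
from h import *
t,s=grab('top'),grab('side')
hs=hsv(s);print('side hsv core,grip,sleeve',hs[177,208],hs[294,258],hs[229,260],hs[208,239])
m=(hs[...,1]>80)&(hs[...,2]>60);roi=np.zeros(m.shape,bool);roi[160:345,195:300]=1
print('side sat',blobs(m&roi,5))
ht=hsv(t);m=(ht[...,1]>90)&(ht[...,2]>60);roi[:]=0;roi[190:240,140:400]=1
bt=blobs(m&roi,5);print('top sat',bt)
c=[b for b in blobs((m&roi),150)]
for b in c:
    for z in(5,10,): print(b[1],z,onplane(t,*b[1],z).round(1))
print('sleeves z~36');P=[onplane(t,241.3,211.3,38),onplane(t,277.7,201.7,38)];print(np.round(P,1),np.linalg.norm(P[0]-P[1]))
print('holes z30');Q=[onplane(t,338.3,232,30),onplane(t,374.3,221.3,30)];print(np.round(Q,1),np.linalg.norm(Q[0]-Q[1]))
# enlarged for corner picking
V=ht[...,2];dm=((V<120)&(ht[...,1]<90)).astype(np.uint8);dm[:185]=0;dm[240:]=0;dm[:,:225]=0;dm[:,300:]=0
dm=cv2.morphologyEx(dm,cv2.MORPH_CLOSE,np.ones((9,9)))
r=cv2.minAreaRect(max(cv2.findContours(dm,0,1)[0],key=cv2.contourArea));print('base rect',r,onplane(t,*r[0],28).round(1))
bx=cv2.boxPoints(r);print(np.round([onplane(t,*p,28) for p in bx],1))
im=np.zeros((600,800,3),np.uint8)
im[:300,:440]=cv2.resize(s['image'][195:255,215:303],None,fx=5,fy=5,interpolation=cv2.INTER_CUBIC)
im[300:,:500]=cv2.resize(s['image'][270:330,210:310],None,fx=5,fy=5,interpolation=cv2.INTER_CUBIC)
im[:300,460:800]=cv2.resize(t['image'][200:260,325:393],None,fx=5,fy=5,interpolation=cv2.INTER_CUBIC)
im[300:,500:800]=cv2.resize(t['image'][180:240,230:290],None,fx=5,fy=5,interpolation=cv2.INTER_CUBIC)
cv2.imwrite('pics/crop2.png',im)
E
```

```text
side hsv core,grip,sleeve [ 21 111 182] [ 13 114 147] [  9 137 140] [ 12 152 174]
side sat [(6, [272.7, 160.7], [272, 160, 3, 3]), (134, [207.9, 174.6], [201, 168, 15, 13]), (157, [217.3, 189.7], [210, 183, 16, 13]), (166, [243.0, 194.2], [235, 187, 17, 14]), (28, [239.4, 207.9], [236, 205, 7, 6]), (35, [259.4, 229.1], [256, 226, 8, 7]), (250, [258.6, 291.5], [247, 277, 21, 31])]
top sat [(225, [209.3, 200.4], [201, 192, 17, 17]), (34, [277.1, 201.4], [274, 198, 7, 7]), (35, [240.9, 211.0], [238, 208, 7, 7]), (235, [194.1, 223.8], [186, 216, 17, 17]), (241, [162.4, 227.4], [154, 219, 18, 18]), (142, [357.6, 225.0], [346, 219, 24, 12])]
[209.3, 200.4] 5 [579.6 172.1   5. ]
[209.3, 200.4] 10 [578.7 171.6  10. ]
[194.1, 223.8] 5 [506.4 219.2   5. ]
[194.1, 223.8] 10 [505.7 218.5  10. ]
[162.4, 227.4] 5 [496.8 317.6   5. ]
[162.4, 227.4] 10 [496.1 316.6  10. ]
sleeves z~36
[[537.8  70.8  38. ]
 [565.7 -41.2  38. ]] 115.43759918148416
holes z30
[[ 470.1 -223.9   30. ]
 [ 501.1 -335.7   30. ]] 115.93365611580494
base rect ((259.6473388671875, 206.92739868164062), (29.953279495239258, 48.827064514160156), 75.0685806274414) [552.1  14.4  28. ]
[[579.3  98.9  28. ]
 [616.5 -48.   28. ]
 [525.1 -69.5  28. ]
 [488.7  75.9  28. ]]
```

View pics/crop2.png

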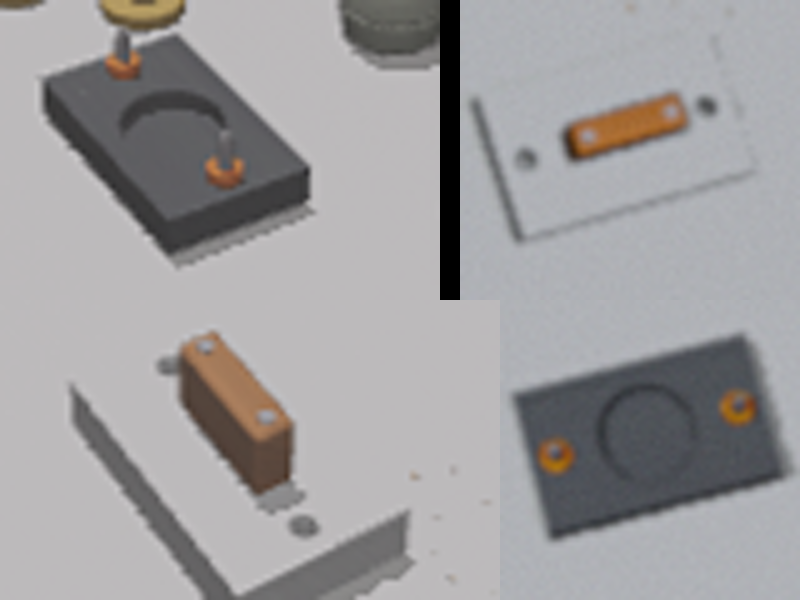

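```bash
python3 - <<'E'
from h import *
t,s=grab('top'),grab('side')
o=lambda a,x,y,f=5:((a[0]+.5)/f-.5+x,(a[1]+.5)/f-.5+y)
S1=lambda *a:o(a,215,195); S2=lambda *a:o(a,210,270)
T1=lambda u,v:o((u-460,v),325,200); T2=lambda u,v:o((u-500,v-300),230,180)
def show(n,a,b):
    X,e=tri(t,a,s,b);print(n,X.round(1),'gap',round(e,1));return X
a=show('sleeveA',(240.9,211.0),(239.4,207.9));b=show('sleeveB',(277.1,201.4),(259.4,229.1))
print('base mid',((a+b)/2).round(1),'yaw of +y axis',np.arctan2(*( (a-b)[[1,0]]))-np.pi/2, np.linalg.norm(a-b))
a=show('tipA',T2(556,452),S1(122,32));b=show('tipB',T2(739,404),S1(226,130))
for n,x,y in(('c1',T2(514,396),S1(45,80)),('c2',T2(745,335),S1(178,37))):show(n,x,y)
a=show('screwA',T1(588,136),S2(205,345));b=show('screwB',T1(671,113),S2(267,416))
print('grip mid',((a+b)/2).round(1),'yaw',np.arctan2(*( (a-b)[[1,0]]))-np.pi/2)
a=show('holeB',T1(707,106),S2(304,525))
a=onplane(t,*T1(525,158),30);b=onplane(t,*T1(707,106),30);print('holes',a.round(1),b.round(1),((a+b)/2).round(1),np.arctan2(*( (a-b)[[1,0]]))-np.pi/2)
show('core',(162.4,227.4),(207.9,174.6))
for k,c in(('core?',(496.5,317)),('base',(552,14.5))):
    print(k,[proj(t,[*c,z]).round(1).tolist() for z in(0,10,28)],[proj(s,[*c,z]).round(1).tolist() for z in(0,10,28)])
# knob top in both views: brightest knob edge
for f,(x,y) in((t,(150,215)),(s,(195,160))):
    cv2.imwrite('pics/k_%d.png'%x,cv2.resize(f['image'][y:y+25,x:x+25],None,fx=12,fy=12,interpolation=cv2.INTER_CUBIC))
E
python3 -c "
import cv2,numpy as np
cv2.imwrite('pics/knob.png',np.hstack([cv2.imread('pics/k_150.png'),cv2.imread('pics/k_195.png')]))"
```

```text
sleeveA [539.4  72.3  31.2] gap 0.9
sleeveB [566.9 -39.5  31.6] gap 1.8
base mid [553.2  16.4  31.4] yaw of +y axis 0.2416666418830773 115.16512015397254
tipA [538.3  71.6  56.8] gap 0.7
tipB [566.1 -39.6  61.2] gap 1.5
c1 [538.9 101.3  15. ] gap 83.9
c2 [566.4 -37.8 131.3] gap 52.0
screwA [ 485.8 -284.1 -103.6] gap 33.9
screwB [ 499.9 -338.1  -95.2] gap 32.2
grip mid [ 492.8 -311.1  -99.4] yaw 0.2564406075019665
holeB [ 509.2 -372.1 -137.7] gap 34.1
holes [ 472.5 -221.9   30. ] [ 502.6 -334.8   30. ] [ 487.6 -278.4   30. ] 0.2602766526615181
core [495.6 317.3   7. ] gap 1.8
core? [[162.9, 227.7], [162.3, 227.3], [161.1, 226.5]] [[208.6, 176.3], [208.4, 173.8], [208.1, 169.2]]
base [[259.6, 208.5], [259.6, 208.0], [259.6, 207.0]] [[249.2, 227.2], [249.2, 224.4], [249.1, 219.5]]
```

View pics/knob.png

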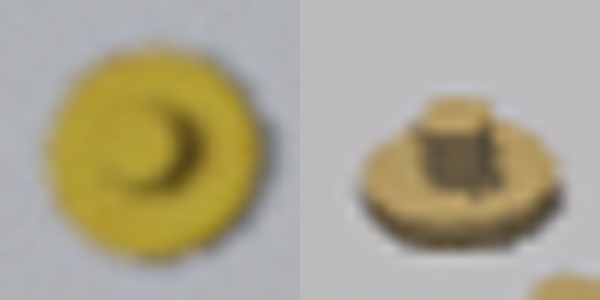

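The leftmost piece, top (163,228) and side (208,175), stands upright with its knob at about (496,317). The base centre is about (552.5,15.5) with yaw 0.24. Next I re-measure the cover's side points (my crop offset was wrong) and move above the core.

play_rows([
  [[0.248, -0.284, -0.08], -0.937],
  [[0.248, -0.284, -0.08], -0.937],
  [[0.248, -0.284, -0.08], -0.937],
  [[0.248, -0.284, -0.08], -0.937],
  [[0.248, -0.284, -0.08], -0.937],
  [[0.248, -0.284, -0.08], -0.937],
  [[0.248, -0.284, -0.08], -0.937],
  [[0.248, -0.284, -0.08], -0.937],
  [[0.248, -0.284, -0.08], -0.937],
  [[0.248, -0.284, -0.08], -0.937],
  [[0.248, -0.284, -0.08], -0.937],
  [[0.248, -0.284, -0.08], -0.937],
], claw=0.05, grip_force=40)

```text
time_s: 1.6
eef_pos: [495.3, 318.3, 117.1]
orientation: [3.141, -0.001, 1.815]
force: [-0.8, 0.7, -0.1]
gripper_width: 0.58
```

```bash
python3 - <<'E'
from h import *
t,s=grab('top'),grab('side')
o=lambda a,x,y,f=5:((a[0]+.5)/f-.5+x,(a[1]+.5)/f-.5+y)
S2=lambda u,v:o((u,v-300),210,270)
T1=lambda u,v:o((u-460,v),325,200)
def show(n,a,b):
    X,e=tri(t,a,s,b);print(n,X.round(1),'gap',round(e,1));return X
a=show('screwA',T1(588,136),S2(205,345));b=show('screwB',T1(671,113),S2(267,416))
print('grip mid',((a+b)/2).round(1),'yaw',np.arctan2(*( (a-b)[[1,0]]))-np.pi/2)
a=show('holeA',T1(525,158),S2(166,365));b=show('holeB',T1(707,106),S2(304,525))
print('hole mid',((a+b)/2).round(1))
s_=arm.observe();print(s_['eef_pos'].round(1),s_['orientation'].round(3),s_['qpos'].round(2),s_['gripper_width'],s_['time_s'])
im=np.zeros((400,800,3),np.uint8)
im[:,:400]=cv2.resize(t['image'][190:270,120:200],None,fx=5,fy=5,interpolation=cv2.INTER_CUBIC)
im[:,400:]=cv2.resize(s['image'][120:200,165:245],None,fx=5,fy=5,interpolation=cv2.INTER_CUBIC)
cv2.imwrite('pics/above.png',im)
E
```

```text
screwA [ 479.1 -253.2   71.2] gap 1.8
screwB [ 492.7 -303.3   71.3] gap 0.6
grip mid [ 485.9 -278.3   71.3] yaw 0.2632613428592976
holeA [ 470.2 -221.6   30.3] gap 4.7
holeB [ 501.5 -334.5   30.8] gap 2.1
hole mid [ 485.8 -278.    30.5]
[495.5 317.9 117.1] [ 3.141 -0.     1.815] [-0.94  0.27  0.34  1.74 -0.1   1.15 -0.32] 0.5890479192251565 1.7
```

View pics/above.png

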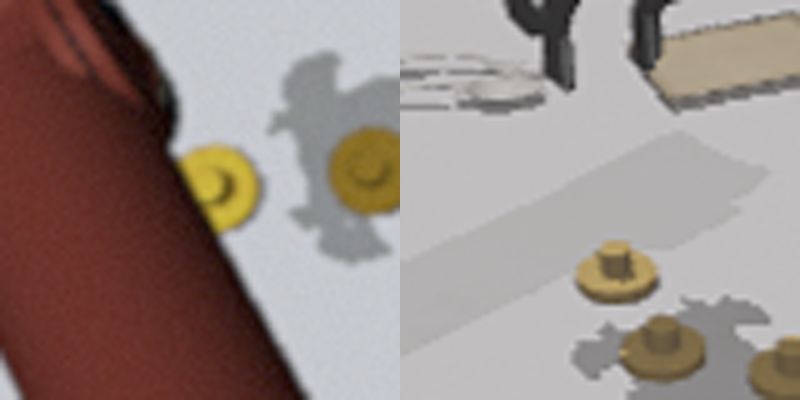

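```bash
python3 - <<'E'
from h import *
s=grab('side');e=arm.observe()['eef_pos']
c,si=np.cos(.243),np.sin(.243)
for dz in(0,8,19,40):
    print(dz,[proj(s,e+[k*c,k*si,dz]).round(1).tolist() for k in(-25,0,25)])
print([proj(s,[496,317,z]).round(1).tolist() for z in(28,60,117)])
E
```

```text
0 [[199.2, 147.6], [206.2, 145.7], [213.1, 143.8]]
8 [[199.0, 145.4], [206.1, 143.5], [213.0, 141.6]]
19 [[198.7, 142.3], [205.8, 140.4], [212.8, 138.6]]
40 [[198.3, 136.4], [205.5, 134.5], [212.5, 132.7]]
[[207.9, 169.3], [207.4, 161.0], [206.3, 145.8]]
```

play_rows([
  [[0, 0, -0.04], 0],
  [[0, 0, -0.072], 0],
  [[0, 0, -0.072], 0],
  [[0, 0, -0.072], 0],
])

```text
time_s: 2.15
eef_pos: [496.1, 316.9, 45.4]
orientation: [-3.141, 0.0, 1.813]
force: [0.5, -0.1, 0.0]
gripper_width: 0.586
```

```bash
python3 - <<'E'
from h import *
s=grab('side');e=arm.observe()['eef_pos'];print(e,proj(s,e))
cv2.imwrite('pics/low.png',cv2.resize(s['image'][130:190,170:250],None,fx=8,fy=8,interpolation=cv2.INTER_CUBIC))
E
```

```text
[496.95136992 317.31569352  46.45273306] [207.87830108 164.43743324]
```

View pics/low.png

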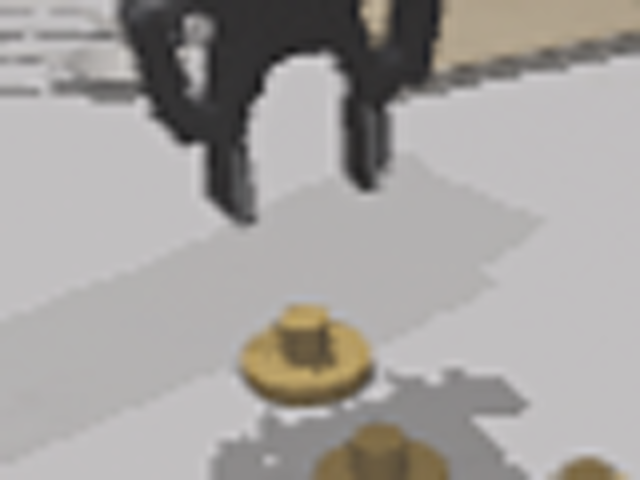

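The side view shows the fingertips at about side (200.6,158) and (216,153.5), centred over the core. They appear about 7 px higher than the TCP projects, so I will lower in small steps and check numerically.

play_rows([
  [[0, 0, -0.015], 0],
  [[0, 0, -0.03], 0],
  [[0, 0, -0.03], 0],
  [[0, 0, -0.03], 0],
])

```text
time_s: 2.6
eef_pos: [496.0, 316.5, 14.6]
orientation: [-3.141, 0.001, 1.813]
force: [0.7, 0.2, 0.8]
gripper_width: 0.584
```

```bash
python3 - <<'E'
from h import *
s=grab('side');o=arm.observe();e=o['eef_pos'];print(e,proj(s,e),o['force'])
g=cv2.cvtColor(s['image'],cv2.COLOR_BGR2GRAY)
m=(g<75);
for r in range(150,178): print(r,''.join('#' if x<75 else '+' if x<140 else '.' for x in g[r,188:230]))
t=grab('top')
m=(hsv(s)[...,1]>80)
E
```

```text
[496.30242934 316.67308527  15.02920119] [208.26889093 172.59653744] [-0.23899095 -0.15377447  0.6224856 ]
150 .+####++#######+.........+#####+..........
151 .+############...........+#####...........
152 ..+###########...........+##+##...........
153 ..+###########...........+##+##...........
154 ...+#########............+##+##...........
155 ....+########............+##++#...........
156 .....++++####+...........+#####...........
157 ........+###++...........+#####...........
158 ........+###++...........+###+#...........
159 ........+###++...........+###++...........
160 ........+###+#............###+............
161 ........+###+#.............+#+............
162 ........+###+#............................
163 .........###+++...........................
164 .........+##+++...........................
165 ...........++#+...........................
166 ............++............................
167 ..........................................
168 ..........................................
169 ..........................................
170 ......................++..................
171 ................++++++++..................
172 ................+++++++++.................
173 ................++++++++..................
174 .................+++++++..................
175 ..................++++++...+++............
176 ............+........+.+++++++.++...+++++.
177 ............+++.....+++++++++..+++..++++++
```

play_rows([
  [[0, 0, -0.002], 0],
  [[0, 0, -0.002], 0],
  [[0, 0, -0.002], 0],
  [[0, 0, -0.002], 0],
  [[0, 0, -0.002], 0],
  [[0, 0, -0.002], 0],
  [[0, 0, -0.002], 0],
  [[0, 0, -0.002], 0],
], claw=0.01, grip_force=40)

```text
time_s: 3.5
eef_pos: [496.2, 316.7, 12.9]
orientation: [-3.142, 0.0, 1.813]
force: [0.1, -0.4, 0.8]
gripper_width: 0.114
```

```bash
python3 - <<'E'
from h import *
s=grab('side');o=arm.observe();e=o['eef_pos'];print(e,proj(s,e),o['force'],o['gripper_width'])
g=cv2.cvtColor(s['image'],cv2.COLOR_BGR2GRAY)
for r in range(152,178): print(r,''.join('#' if x<75 else '+' if x<140 else '-' if x<185 else '.' for x in g[r,188:230]))
E
```

```text
[496.19702447 316.75322815  12.90426729] [208.26939414 173.12553888] [-0.54852947 -0.79619461 -0.85281696] 0.12301880049179968
152 ......-+##########+-+#####+---------......
153 .......-+##########+######-----------.....
154 ........-+########++#####+--------------..
155 .........-+########++##+#+---------------.
156 ..........-+++#########+#+----------------
157 .............-+##++####+#+----------------
158 ............--+###+####+#+----------------
159 .........-----+###++###+##----------------
160 ........------+###++###+##----------------
161 .....---------+###+####++#----------------
162 ..------------+###++###+++----------------
163 ---------------###+++##++-----------------
164 ---------------+##++--#++-----------------
165 -----------------++#--------------------..
166 -----------------------------------------.
167 ------------------------------------------
168 ---------------------++-----------------..
169 ------------------++--+---------------....
170 -----------------+++--++-----------.......
171 ----------------++++++++-----------.......
172 ----------------+++++++++--------.........
173 ----------------++++++++-------...........
174 -----------------+++++++++++-.............
175 ------------------+++++++++++-............
176 ------------+----++++++++++++-.-----------
177 -------.....+++--++++++++++++.-+++++++++++
```

The jaws closed to about 10 mm above the knob, so the real tips sit higher, or farther off, than the reported TCP implies. I'll compare with the start picture to tell which.

```bash
python3 - <<'E'
from h import *
s=grab('side');t=grab('top')
for X in([248.2,600.7,197],[248.2,600.7,210],[248.2,600.7,240],[248,650,197],[496,317,13],[496,317,45],[496,372,13],[510,350,13],[480,380,13]): print(X,proj(s,X).round(1),proj(t,X).round(1))
g=cv2.cvtColor(cv2.imread('pics/side0.png'),cv2.COLOR_BGR2GRAY)
for r in range(60,95): print(r,''.join('#' if x<75 else '+' if x<140 else '.' for x in g[r,90:140]))
h=hsv(t);print(blobs((h[...,1]>90)&(np.arange(384)[:,None]>190)&(np.arange(384)[:,None]<240)&(np.arange(512)[None]>140)&(np.arange(512)[None]<230),20))
im=np.hstack([cv2.resize(t['image'][190:260,130:200],(420,420),interpolation=cv2.INTER_CUBIC),cv2.resize(s['image'][120:190,170:230],(360,420),interpolation=cv2.INTER_CUBIC)]);cv2.imwrite('pics/miss.png',im)
E
```

```text
[248.2, 600.7, 197] [118.4  97.5] [ 38.4 313.7]
[248.2, 600.7, 210] [117.8  94. ] [ 36.2 313.9]
[248.2, 600.7, 240] [116.3  85.7] [ 30.9 314.4]
[248, 650, 197] [117.6  92.3] [ 19.6 314.1]
[496, 317, 13] [208.2 173.1] [162.1 227.3]
[496, 317, 45] [207.6 164.9] [160.  225.9]
[496, 372, 13] [204.9 165. ] [144.3 227.6]
[510, 350, 13] [210.2 167.6] [151.5 223. ]
[480, 380, 13] [199.9 164.5] [141.5 232.8]
60 +++++++++++########################...............
61 ++++++++++########################+...............
62 ++++++++++#########################...............
63 ++++++++++#########################...............
64 ++++++++++#########################+..............
65 ++++++++++#######################++#..............
66 ++++++++++#######################+++..............
67 +++++++++++######################+++..............
68 +++++++++++##############++######+++..............
69 +++++++++++##############++######++++.............
70 +++++++++++##############+#######+++#.............
71 +++++++++++##############+#######++++.............
72 +++++++++++###+#####+###++#######++++.........
[... 622 characters left out ...]
####++++++++++++++++..........
85 +++++++++++++++++#######+++++++++++++++#..........
86 +++++++++++++++++########+++++++++++++++..........
87 ++++++++++++++++++#####+#+++++++++++++++..........
88 +++++++++++++++++++####+#+++++++++++++++..........
89 ++++++++++++++++++##+++++++++++++++++++++.........
90 +++++++++++++++++++++++++++++++++++++++++.........
91 +++++++++++++++++++++++++++++++++++++++++.........
92 +++++++++++++++++++++++++++++++++++++++++.........
93 +++++++++++++++++++++++++++++++++++++++++.........
94 ++++++++++++++++++++++++++++++++++++++++++........
[(974, [152.1, 220.3], [141, 191, 31, 49]), (223, [209.3, 200.4], [201, 192, 17, 17]), (232, [194.0, 223.8], [186, 216, 17, 17])]
```

View pics/miss.png

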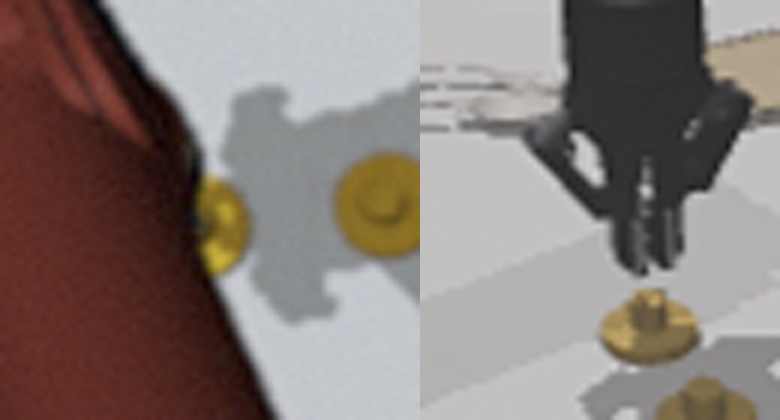

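The top view shows the fingers right over the core, and the side view puts the tips at about side (208,164). The offset is therefore in height: the real tips are about 30 mm above the reported TCP. I'll open and lower step by step, checking force and picture rows.

play_rows([
  [[0, 0, 0], 0],
  [[0, 0, 0], 0],
  [[0, 0, 0], 0],
  [[0, 0, 0], 0],
  [[0, 0, -0.005], 0],
  [[0, 0, -0.01], 0],
  [[0, 0, -0.015], 0],
  [[0, 0, -0.02], 0],
  [[0, 0, -0.02], 0],
], claw=0.05)

```text
time_s: 4.55
eef_pos: [495.6, 316.3, -8.1]
orientation: [-3.14, 0.001, 1.813]
force: [-0.4, 0.3, -0.4]
gripper_width: 0.584
```

```bash
cat > look.py <<'E'
from h import *
s=grab('side');o=arm.observe();e=o['eef_pos'];print(e.round(1),proj(s,e).round(1),o['force'].round(1),o['gripper_width'],o['time_s'])
g=cv2.cvtColor(s['image'],cv2.COLOR_BGR2GRAY)
for r in range(158,186): print(r,''.join('#' if x<75 else '+' if x<140 else '-' if x<165 else '.' for x in g[r,188:230]))
E
python3 look.py
```

```text
[495.9 316.5  -7.7] [208.5 178.3] [ 0.3 -0.6  0.1] 0.5839426255779039 4.6
158 .-+###########+..........+##++#...........
159 ..-+##########-..........+#####...........
160 ...-+#########...........+###+#...........
161 ....+########+...........+###+#...........
162 .....+#++####+...........+###+#+..........
163 ........+###++...........+###+#+..........
164 ........+###+++..........+###+#+..........
165 ........+###+++..........-###++...........
166 ........-+##+++...........+##+-...........
167 ........-+##+++............+#+............
168 ........-###+++...-----...................
169 .........+###++..-----+...................
170 ..........+##++--+--++++-.................
171 ...........-++++++++++++---...............
172 ............-++-+++++++++---..............
173 ............-+--++++++++-----.............
174 ............-----+++++++-.+++..-....----..
175 ............------++++++++++++------++++--
176 ...........-+++----+++++++++++++++++++++++
177 ............+++++++++++++++++--+++++++++++
178 ............-+++++++++++++++-+++++++++++++
179 .............-+++++++++++++-+++++++++++.-.
180 ............--+++++++++++++-+-+++++++++...
181 ...........-++---+++++++-------+++++-++...
182 .........---+-+-----++-++---+++---+++++--.
183 ........++++-+-++++-++----+++++++-+++++++-
184 .......-++----+++++++----+++++++++---+++++
185 ......-++-++-+++-+++++--+++++++++++++-+-++
```

play_rows([
  [[0, 0, -0.005], 0],
  [[0, 0, -0.01], 0],
  [[0, 0, -0.01], 0],
])

```text
time_s: 4.9
eef_pos: [495.7, 316.4, -17.9]
orientation: [-3.14, 0.0, 1.813]
force: [0.4, 0.4, -1.1]
gripper_width: 0.581
```

play_rows([
  [[0, 0, 0], 0],
  [[0, 0, 0], 0],
  [[0, 0, 0], 0],
  [[0, 0, 0], 0],
  [[0, 0, 0], 0],
  [[0, 0, 0], 0],
], claw=0.01, grip_force=40)

```text
time_s: 5.5
eef_pos: [496.4, 316.8, -16.8]
orientation: [3.141, -0.0, 1.813]
force: [-1.2, 0.2, 4.5]
gripper_width: 0.229
```

```bash
python3 look.py
```

```text
[496.4 316.8 -16.8] [208.8 180.5] [-1.3 -1.3  4.8] 0.23232919993167422 5.55
158 ....-####+..+#####+..-##########+.........
159 .....-+###++######+...+######++...........
160 ......+###########-..+######-.............
161 .......+##########...+#####+..............
162 .......-+#########...+#####+..............
163 .........+########...+###+#+..............
164 .........-+#######+..-###+#+..............
165 .............+###++..-+##+#+..............
166 .............+###++..-###+#+..............
167 .............+###++-.+###+#+..............
168 .............+###+++--++#+#+..............
169 .............+###+++-++##+++..............
170 .............-+##++++++##++...............
171 ..............+##++++++##++-..............
172 ..............+##+++++++++++-.............
173 ............----+++++++++++++.............
174 ............---++++++++++++++.............
175 ............-+-++++++++++++++..------+----
176 ............-+-+++++++++++++++-+++++++++++
177 ............-+++++++++++++++++-+++++++++++
178 .............++++++++++++++++--++++-++++++
179 ..............-+++++++++++++-+++--+-++....
180 .............-.-++++++++++--------+-++....
181 ...........--+--+--+++++---------+--++--..
182 ..........-++-+-------------+++------+++-.
183 .........-++---+----------+++++++-+++-+++-
184 ........-++-+------------+++++++++---+++++
185 .......+++----++--+-----+++++++++++++---++
```

Opening is 20 mm with 4.8 N upward: the jaws are on the knob and just touch the flange, so tip height is about reported z + 27. Lifting now.

play_rows([
  [[0, 0, 0.01], 0],
  [[0, 0, 0.03], 0],
  [[0, 0, 0.06], 0],
  [[0, 0, 0.1], 0],
  [[0, 0, 0.1], 0],
  [[0, 0, 0.1], 0],
], grip_force=60)

```text
time_s: 6.15
eef_pos: [496.6, 317.1, 83.9]
orientation: [3.14, -0.001, 1.813]
force: [-0.3, -0.7, -2.1]
gripper_width: 0.221
```

```bash
python3 - <<'E'
from h import *
s=grab('side');t=grab('top');o=arm.observe();print(o['eef_pos'].round(1),o['force'].round(1),o['gripper_width'])
h=hsv(s);m=(h[...,1]>80)&(h[...,2]>60)&(h[...,0]>15)&(h[...,0]<30);roi=np.zeros(m.shape,bool);roi[120:240,185:265]=1
print(blobs(m&roi,15),proj(s,[496,317,120]))
E
```

```text
[495.5 316.3  82. ] [-0.8 -1.1 -2.3] 0.21843790100197377
[(128, [206.9, 148.3], [199, 141, 16, 13]), (156, [217.3, 189.7], [210, 183, 16, 13]), (162, [243.0, 194.3], [235, 188, 17, 13])] [206.29196841 144.93750873]
```

Core lifted (side blob rose from row 174.6 to 148.3). Carrying it over the pocket at about (552.9,16.0).

play_rows([
  [[0.006, -0.03, 0], 0],
  [[0.011, -0.06, 0], 0],
  [[0.017, -0.09, 0], 0],
  [[0.022, -0.12, 0], 0],
  [[0.028, -0.15, 0], 0],
  [[0.034, -0.18, 0], 0],
  [[0.04, -0.21, 0], 0],
  [[0.045, -0.24, 0], 0],
  [[0.051, -0.27, 0], 0],
  [[0.0567, -0.3007, 0], 0],
  [[0.0567, -0.3007, 0], 0],
  [[0.0567, -0.3007, 0], 0],
])

```text
time_s: 7.45
eef_pos: [552.1, 15.2, 81.7]
orientation: [-3.139, 0.0, 1.811]
force: [-0.2, 0.3, -0.6]
gripper_width: 0.22
```

play_rows([
  [[0, 0, -0.02], 0],
  [[0, 0, -0.04], 0],
  [[0, 0, -0.06], 0],
  [[0, 0, -0.06], 0],
  [[0, 0, -0.06], 0],
])

```text
time_s: 7.95
eef_pos: [552.4, 16.9, 22.7]
orientation: [-3.14, -0.0, 1.814]
force: [0.7, -0.6, -0.2]
gripper_width: 0.218
```

```bash
python3 - <<'E'
from h import *
s=grab('side');t=grab('top');o=arm.observe();print(o['eef_pos'].round(1),o['orientation'],o['force'].round(1),o['gripper_width'])
im=np.hstack([cv2.resize(t['image'][170:245,225:295],(350,375),interpolation=cv2.INTER_CUBIC),cv2.resize(s['image'][180:255,210:300],(450,375),interpolation=cv2.INTER_CUBIC)]);cv2.imwrite('pics/over.png',im)
h=hsv(s);m=(h[...,1]>80)&(h[...,2]>60)&(h[...,0]>15)&(h[...,0]<30);roi=np.zeros(m.shape,bool);roi[190:240,230:275]=1
print(blobs(m&roi,5));print(proj(s,[552.9,16,40+5]),proj(s,[552.9,16,28]))
h=hsv(t);print(blobs((h[...,1]>90)&(h[...,2]>60)&(np.arange(384)[:,None]>170)&(np.arange(384)[:,None]<240)&(np.arange(512)[None]>230)&(np.arange(512)[None]<290),5))
E
```

```text
[553.5  16.6  23.8] [ 3.14061310e+00 -5.49903099e-05  1.81340663e+00] [ 0.1  0.7 -0.4] 0.22385322910525965
[(23, [238.3, 192.9], [236, 190, 5, 7]), (19, [249.3, 195.4], [248, 192, 4, 8]), (185, [249.3, 214.4], [240, 206, 19, 15])]
[249.25565591 214.42283888] [249.28405409 219.15118177]
[(2803, [256.4, 204.4], [234, 171, 47, 69])]
```

View pics/over.png

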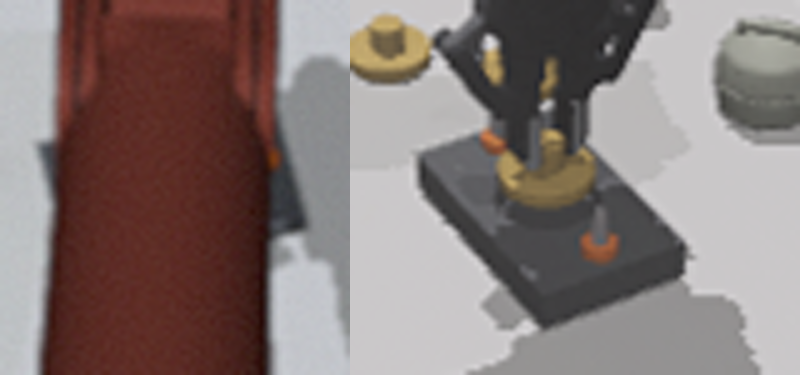

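The core is centred over the pocket: side blob at (249.3,214.4), predicted (249.3,214.4). Lowering.

play_rows([
  [[0, 0, -0.004], 0],
  [[0, 0, -0.008], 0],
  [[0, 0, -0.012], 0],
  [[0, 0, -0.015], 0],
  [[0, 0, -0.018], 0],
  [[0, 0, -0.018], 0],
])

```text
time_s: 8.65
eef_pos: [552.5, 15.9, 4.4]
orientation: [-3.141, 0.0, 1.813]
force: [0.6, 0.6, -1.7]
gripper_width: 0.221
```

play_rows([
  [[0, 0, -0.002], 0],
  [[0, 0, -0.004], 0],
  [[0, 0, -0.005], 0],
  [[0, 0, -0.005], 0],
])

```text
time_s: 9.05
eef_pos: [552.8, 16.0, -0.2]
orientation: [-3.141, -0.0, 1.813]
force: [0.4, -0.2, -0.8]
gripper_width: 0.223
```

play_rows([
  [[0, 0, -0.001], 0],
  [[0, 0, -0.002], 0],
  [[0, 0, -0.002], 0],
])

```text
time_s: 9.35
eef_pos: [553.1, 16.0, -0.8]
orientation: [3.141, -0.001, 1.813]
force: [-6.6, -0.2, 15.4]
gripper_width: 0.222
```

Contact at reported −0.8, which puts the core bottom at 16: it is on the pocket floor. Releasing and rising.

play_rows([
  [[0, 0, 0.0015], 0],
  [[0, 0, 0.0015], 0],
  [[0, 0, 0.0015], 0],
  [[0, 0, 0.0015], 0],
], claw=0.03)

```text
time_s: 9.75
eef_pos: [552.8, 16.0, -0.7]
orientation: [-3.141, 0.0, 1.813]
force: [-0.4, 0.2, -0.0]
gripper_width: 0.349
```

play_rows([
  [[0, 0, 0.01], 0],
  [[0, 0, 0.03], 0],
  [[0, 0, 0.06], 0],
  [[0, 0, 0.1], 0],
  [[-0.01, -0.05, 0.12], 0],
  [[-0.02, -0.1, 0.12], 0],
  [[-0.03, -0.15, 0.12], 0],
  [[-0.05, -0.2, 0.12], 0],
  [[-0.06, -0.25, 0.12], 0],
  [[-0.067, -0.294, 0.12], 0.02],
  [[-0.067, -0.294, 0.12], 0.02],
  [[-0.067, -0.294, 0.12], 0.02],
], claw=0.04)

```text
time_s: 10.95
eef_pos: [485.0, -280.1, 120.0]
orientation: [-3.142, 0.001, 1.829]
force: [0.1, 1.3, -0.6]
gripper_width: 0.471
```

```bash
python3 - <<'E'
from h import *
s=grab('side');t=grab('top');o=arm.observe();print(o['eef_pos'].round(1),o['orientation'].round(3),o['force'].round(1),o['gripper_width'],o['time_s'])
im=np.hstack([cv2.resize(t['image'][180:240,230:290],(400,400),interpolation=cv2.INTER_CUBIC),cv2.resize(s['image'][190:260,215:285],(400,400),interpolation=cv2.INTER_CUBIC)]);cv2.imwrite('pics/placed.png',im)
h=hsv(t);T=blobs((h[...,1]>90)&(h[...,2]>60)&(np.arange(384)[:,None]>180)&(np.arange(384)[:,None]<240)&(np.arange(512)[None]>230)&(np.arange(512)[None]<290),5)
h=hsv(s);S=blobs((h[...,1]>80)&(h[...,2]>60)&(np.arange(384)[:,None]>197)&(np.arange(384)[:,None]<250)&(np.arange(512)[None]>228)&(np.arange(512)[None]<280),5)
print(T);print(S)
E
```

```text
[ 486.4 -276.8  119.6] [ 3.141e+00 -1.000e-03  1.834e+00] [1.  0.4 0. ] 0.46639257386884647 11.05
[(276, [258.8, 206.2], [250, 197, 19, 19]), (34, [277.1, 201.4], [274, 198, 7, 7]), (36, [240.9, 211.0], [238, 208, 7, 7])]
[(14, [237.6, 207.8], [236, 206, 4, 5])]
```

View pics/placed.png

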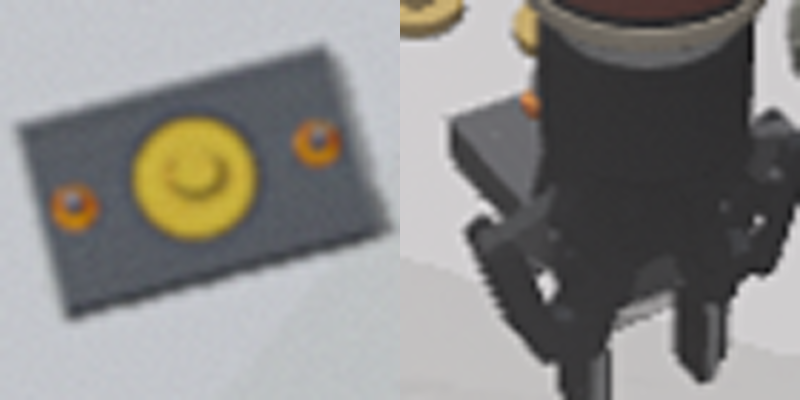

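The core sits flat and centred in the pocket: top view core (258.8,206.2), sleeve midpoint (259.0,206.2). Now lowering over the cover grip.

play_rows([
  [[0, 0, -0.03], 0],
  [[0, 0, -0.06], 0],
  [[0, 0, -0.08], 0],
  [[0, 0, -0.095], 0],
  [[0, 0, -0.105], 0],
  [[0, 0, -0.11], 0],
  [[0, 0, -0.11], 0],
  [[0, 0, -0.11], 0],
])

```text
time_s: 11.85
eef_pos: [486.5, -278.2, 10.2]
orientation: [3.141, 0.001, 1.833]
force: [0.0, -0.0, 0.7]
gripper_width: 0.468
```

play_rows([
  [[0, 0, 0], 0],
  [[0, 0, 0], 0],
  [[0, 0, 0], 0],
  [[0, 0, 0], 0],
  [[0, 0, 0], 0],
  [[0, 0, 0], 0],
  [[0, 0, 0], 0],
], claw=0.01, grip_force=100)

```text
time_s: 12.55
eef_pos: [486.2, -278.3, 10.5]
orientation: [3.141, 0.0, 1.833]
force: [-2.9, 1.5, 7.3]
gripper_width: 0.238
```

play_rows([
  [[0, 0, 0.005], 0],
  [[0, 0, 0.015], 0],
  [[0, 0, 0.035], 0],
  [[0, 0, 0.06], 0],
  [[0, 0, 0.08], 0],
  [[0, 0, 0.08], 0],
  [[0, 0, 0.08], 0],
])

```text
time_s: 13.25
eef_pos: [486.0, -277.7, 89.3]
orientation: [3.141, -0.0, 1.833]
force: [0.1, 0.3, -4.0]
gripper_width: 0.239
```

play_rows([
  [[0.005, -0.0, 0], 0],
  [[0.011, 0.03, 0], 0],
  [[0.017, 0.07, 0], 0],
  [[0.023, 0.11, 0], 0],
  [[0.03, 0.15, 0], 0],
  [[0.04, 0.19, 0], -0.01],
  [[0.05, 0.23, 0], -0.02],
  [[0.06, 0.26, 0], -0.02],
  [[0.065, 0.285, 0], -0.02],
  [[0.067, 0.294, 0], -0.02],
  [[0.067, 0.294, 0], -0.02],
  [[0.067, 0.294, 0], -0.02],
])

```text
time_s: 14.45
eef_pos: [552.4, 14.5, 88.8]
orientation: [-3.14, 0.001, 1.812]
force: [-0.4, -1.4, -3.0]
gripper_width: 0.237
```

```bash
python3 - <<'E'
from h import *
s=grab('side');t=grab('top');o=arm.observe();print(o['eef_pos'].round(1),o['orientation'].round(3),o['force'].round(1),o['torque'].round(2),o['gripper_width'],o['time_s'])
im=np.hstack([cv2.resize(t['image'][165:245,220:300],(400,400),interpolation=cv2.INTER_CUBIC),cv2.resize(s['image'][180:260,210:290],(400,400),interpolation=cv2.INTER_CUBIC)]);cv2.imwrite('pics/cover.png',im)
b=o['eef_pos'][2]-10;y=.242
A=np.array([[np.cos(y),-np.sin(y)],[np.sin(y),np.cos(y)]])
for n,p in(('hole',(0,58)),('hole',(0,-58)),('c',(-46,75)),('c',(46,75)),('c',(46,-75)),('c',(-46,-75))):
    q=A@p+[552.9,16.1];print(n,p,'side',proj(s,[*q,b+30]).round(1),'top',proj(t,[*q,b+30]).round(1),'sidebottom',proj(s,[*q,b]).round(1))
E
```

```text
[552.6  14.1  89.2] [-3.141  0.     1.81 ] [ 0.1 -0.7 -3.1] [-0.02  0.05  0.02] 0.23640443190952581 14.55
hole (0, 58) side [238.9 185.8] top [239.8 206.9] sidebottom [239.1 194.5]
hole (0, -58) side [260.  206.6] top [278.2 196.9] sidebottom [259.9 215.5]
c (-46, 75) side [221.8 187.5] top [238.1 223.5] sidebottom [222.2 196.2]
c (46, 75) side [249.9 178.6] top [230.3 193.4] sidebottom [250.  187.2]
c (46, -75) side [277.9 204.7] top [279.7 180.6] sidebottom [277.6 213.6]
c (-46, -75) side [248.2 215.2] top [288.  210.4] sidebottom [248.3 224.3]
```

View pics/cover.png

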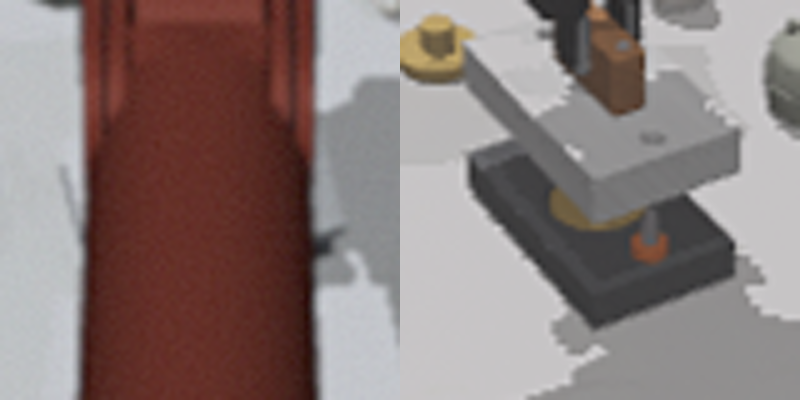

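The side view shows the cover level over the base, hole at about side (260.4,207) against (260.0,206.6) predicted, and the small remainder matches the arm still settling. Lowering with pauses.

play_rows([
  [[0, 0, -0.008], 0],
  [[0, 0, -0.016], 0],
  [[0, 0, -0.016], 0],
  [[0, 0, -0.016], 0],
  [[0, 0, -0.016], 0],
])

```text
time_s: 15.05
eef_pos: [553.0, 15.9, 73.5]
orientation: [3.141, 0.0, 1.813]
force: [-0.4, 0.1, -3.6]
gripper_width: 0.24
```

play_rows([
  [[0, 0, -0.003], 0],
  [[0, 0, -0.006], 0],
  [[0, 0, -0.009], 0],
  [[0, 0, -0.009], 0],
])

```text
time_s: 15.45
eef_pos: [552.5, 16.0, 63.8]
orientation: [-3.141, -0.0, 1.813]
force: [0.2, -0.4, -3.3]
gripper_width: 0.243
```

play_rows([
  [[0, 0, -0.003], 0],
  [[0, 0, -0.006], 0],
  [[0, 0, -0.008], 0],
  [[0, 0, -0.008], 0],
])

```text
time_s: 15.85
eef_pos: [552.6, 16.0, 56.0]
orientation: [-3.141, 0.0, 1.813]
force: [-0.3, -0.4, -4.3]
gripper_width: 0.234
```

play_rows([
  [[0, 0, -0.003], 0],
  [[0, 0, -0.006], 0],
  [[0, 0, -0.008], 0],
  [[0, 0, -0.008], 0],
])

```text
time_s: 16.25
eef_pos: [552.7, 16.0, 48.0]
orientation: [-3.141, 0.0, 1.813]
force: [0.6, -0.2, -4.3]
gripper_width: 0.239
```

The cover is on both dowels with no side force. Now pressing against the springs.

play_rows([
  [[0, 0, -0.002], 0],
  [[0, 0, -0.004], 0],
  [[0, 0, -0.006], 0],
  [[0, 0, -0.006], 0],
  [[0, 0, -0.006], 0],
], grip_force=120)

```text
time_s: 16.75
eef_pos: [553.2, 16.0, 42.9]
orientation: [3.141, -0.0, 1.813]
force: [-2.4, -0.2, 4.9]
gripper_width: 0.23
```

play_rows([
  [[0, 0, -0.001], 0],
  [[0, 0, -0.002], 0],
  [[0, 0, -0.003], 0],
  [[0, 0, -0.003], 0],
  [[0, 0, -0.003], 0],
])

```text
time_s: 17.25
eef_pos: [553.2, 16.0, 40.0]
orientation: [3.141, -0.0, 1.813]
force: [-3.0, -0.6, 6.7]
gripper_width: 0.233
```

play_rows([
  [[0, 0, -0.001], 0],
  [[0, 0, -0.002], 0],
  [[0, 0, -0.003], 0],
  [[0, 0, -0.003], 0],
  [[0, 0, -0.003], 0],
])

```text
time_s: 17.75
eef_pos: [553.2, 16.1, 38.4]
orientation: [3.141, -0.001, 1.813]
force: [-12.7, 0.1, 25.4]
gripper_width: 0.23
```

A hard stop at reported z 38.4 with 25 N, where 38 was expected for shut. Verifying by picture.

```bash
python3 - <<'E'
from h import *
s=grab('side');t=grab('top');o=arm.observe();print(o['eef_pos'].round(1),o['orientation'].round(4),o['force'].round(1),o['torque'].round(2),o['gripper_width'],o['time_s'])
cv2.imwrite('pics/shut.png',cv2.resize(s['image'][190:260,210:295],(765,595),interpolation=cv2.INTER_CUBIC)[:595])
y=.242;A=np.array([[np.cos(y),-np.sin(y)],[np.sin(y),np.cos(y)]])
for p in((-46,75),(-46,-75),(46,-75)):
    q=A@p+[552.9,16.1];print(p,[((proj(s,[*q,z])-[210,190]+.5)*[9,8.5]-.5).round(0).tolist() for z in(4,28,58,66)])
E
```

```text
[553.1  16.1  38.4] [ 3.1410e+00 -1.2000e-03  1.8125e+00] [-11.6  -0.6  25.6] [-0.19  2.55  0.05] 0.22912619481119306 17.85
(-46, 75) [[123.0, 233.0], [120.0, 178.0], [117.0, 107.0], [116.0, 88.0]]
(-46, -75) [[350.0, 478.0], [350.0, 421.0], [349.0, 348.0], [349.0, 328.0]]
(46, -75) [[605.0, 385.0], [607.0, 329.0], [610.0, 256.0], [611.0, 237.0]]
```

View pics/shut.png

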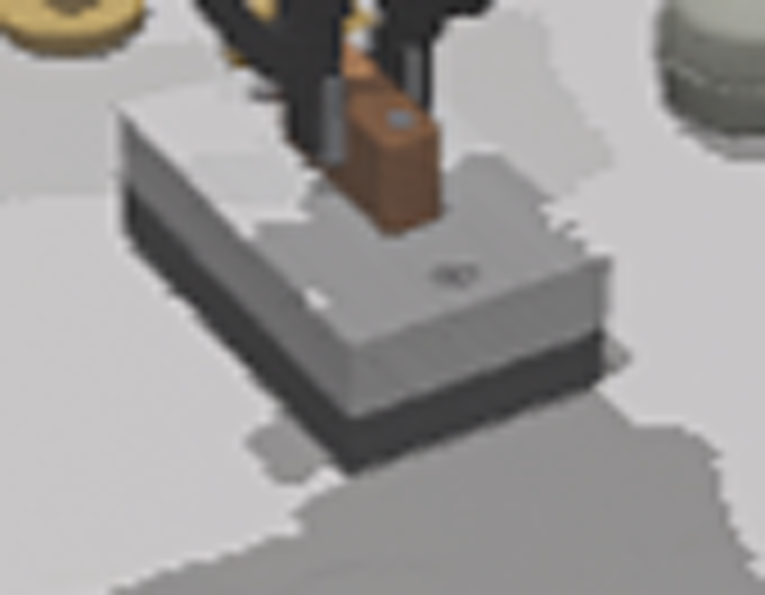

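The cover sits flush on the base: its corners match the projections for a 58 mm top, with no gap or orange visible. I'll relieve the sideways force a little and then check it holds.

play_rows([
  [[-0.0006, 0, -0.0003], 0],
  [[-0.0006, 0, -0.0003], 0],
  [[-0.0006, 0, -0.0003], 0],
  [[-0.0006, 0, -0.0003], 0],
  [[-0.0006, 0, -0.0003], 0],
])

```text
time_s: 18.35
eef_pos: [553.2, 16.1, 38.4]
orientation: [3.14, -0.001, 1.813]
force: [-10.3, 0.2, 25.6]
gripper_width: 0.229
```

play_rows([
  [[-0.001, 0, 0], 0],
  [[-0.001, 0, 0], 0],
  [[-0.001, 0, 0], 0],
  [[-0.001, 0, 0], 0],
  [[-0.001, 0, 0], 0],
  [[-0.001, 0, 0], 0],
  [[-0.001, 0, 0], 0],
  [[-0.001, 0, 0], 0],
  [[-0.001, 0, 0], 0],
  [[-0.001, 0, 0], 0],
])

```text
time_s: 19.35
eef_pos: [553.2, 16.1, 38.4]
orientation: [3.138, -0.0, 1.813]
force: [-4.2, -0.8, 20.0]
gripper_width: 0.23
```

```bash
python3 - <<'E'
from h import *
o=arm.observe();print(o['eef_pos'].round(1),o['force'].round(1),o['torque'].round(2),o['gripper_width'],o['time_s'])
if 15<o['force'][2]<35 and o['eef_pos'][2]<38.9: print(arm.sign_off())
E
```

```text
[553.2  16.1  38.4] [-4.2 -0.8 20. ] [-0.21  1.24  0.02] 0.22988312165208585 19.35
the job is handed in; nothing more can be done
None
```

The job is handed in at 19.35 s. The core is in the pocket and released, and the cover is on both dowels, held pressed shut by the gripper.

**Core:** I took the leftmost of the three look-alikes. Touchdown came at the pocket-floor height. After release, the top view showed the core at pixel (258.8,206.2), against (259.0,206.2) for the midpoint between the sleeves.

**Cover:** It went down with almost no side force and came to a hard stop at the expected height. The last side picture showed no gap, and the cover's corners matched the shut position. At hand-in the gripper was pressing with a steady 20 N, plus about 4 N sideways.

**Checks that disagreed or were not made:**
- **Tip height:** The fingertips were about 27–30 mm higher than the reported TCP. My first try closed empty above the knob, so I corrected it from the pictures and contact force.
- **Gripper opening:** It read about 2 mm too small on both 22 mm grips.
- **Other objects:** I did not re-measure the salt shaker, egg timer and espresso cup at the end. The arm's path stayed clear of them.

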